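Snap the work lamp onto its bench post

TASK

Pick up the work lamp by its top handle, slide the socket under it over the upright post of the bench mount, fully down onto the post's collar, and ease it round until the post's spring button snaps out through the hole in the socket. Then give the lamp a short, firm pull straight up to check that it is locked, and let go so that it stands on the mount. Be gentle throughout, the plastic socket cracks if it is rammed down or wrenched round, and leave the other things on the bench alone.

Things in the scene. Friction and masses are not known exactly. Their poses are not given: they have to be found in the camera images.
- lamp_handle (a point): LED work lamp, 0.4 to 0.7 kg, 196 mm tall, standing on two skids 150 mm long at y = +-82 mm. This point: centre of its top handle, a rubber bar 16 mm thick along x, 16 mm high, 118 mm long along y, free to grip over its middle 80 mm; the housing's top is 38 mm below it. z up; x points from the flat lens side to the finned side.
- socket_mouth (a point): Centre of the lower rim of the lamp's plastic socket tube, 188 mm straight below lamp_handle, same axes, level with the skids' undersides. Bore 27.4 mm, outside 34 mm, 60 mm deep; the lowest 11 mm flare to 41 mm inside, 47 mm outside, and push the button in as they pass. One locking hole, on the finned +x side: 11 mm high, 9.8 mm wide, centre 27 mm above the rim.
- mount: The bench mount, screwed down: steel flange 120 mm across, short mast, stop collar 53 mm across, and on it a smooth steel post 26 mm thick, 50 mm long, 3 mm bevel at its tip (95 mm above the bench). Origin on the bench on the post's axis, z up. The button faces roughly along +x, but the post is clamped with it turned by up to 0.9 rad to either side, which this frame does not show.
- seat (a point): Point on the post's axis on top of the stop collar, 45 mm above the bench, where the socket's rim comes to rest; axes of mount. The button's centre is 27.5 mm above it. With the socket down, turning the lamp brings its hole over the button, which snaps out; then 0.2 to 0.35 rad of turning play and 2 mm of lift remain, and the button blocks firmly. A pull of 10 N over the lamp's weight proves it.
- button (a joint): The spring button, an 8 mm round-ended pin that stands 7.2 mm proud of the post: how far it is pushed in, in m. 0: right out (also with no socket over it); about 0.005 while the socket's bore holds it in; 0.0085 at most. Its spring gives 1.6 to 4 N; sliding the flared rim over it takes about 4 to 8 N downwards.
- screwdriver: Bystander: screwdriver about 190 mm long lying along x between lamp and mount. Origin under its middle.
- spray_can: Bystander: spray can 66 mm across, 190 mm tall, at the far side. Origin at the centre of its underside.
- screw_tin: Bystander: open metal tin 84 mm across, 55 mm tall, at the far side. Origin at the centre of its underside.

How it is judged:
By the outcome, as a careful person would: the job done as asked, in the order asked, and still so for the second after the job is handed in, with the robot touching nothing.
It also fails if it takes over 72 s, if anything falls off the work surface, if the arm or the gripper's body presses on something with over 40 N, if the wrist force passes 120 N, or if a joint passes its speed limit or range.

ROBOT

A 6-joint arm with a two-finger parallel gripper is mounted at the origin on the work surface. World frame = base frame: x ahead of the robot, y to its left, z up, the work surface at z = 0. Lengths are in m, angles in rad, forces in N, time in s.
With the tool pointing down it reaches from about 0.35 to 0.85 m from the base axis. Payload 8.1 kg.
Tool frame: the origin (TCP) lies at the very end of the fingers, on their centre line; the grasp point (between the pads) lies robot.hold_point_z behind it (robot.hold_point_z is the distance from the TCP to the grasp point, in m); z points along the fingers, y is the direction in which the jaws open and shut (so a half turn about z gives the same grasp; the last joint's range is limited). The gripper opens to 93 mm and grips with 3 to 60 N. Pads are 15 mm wide; open, the fingers measure 128 mm over their backs; the gripper's body (75 mm by 188 mm) begins 65 mm behind the grasp point.
Start: joints at [-1.336, 0.13, 1.488, -0, 1.523, -0.085], TCP at [0.189, -0.57, 0.219] pointing down, gripper open.
Joint ranges: [-2.96, 2.96], [-0.89, 2.26], [0.02, 2.5], [-1.34, 4.48], [0, 2.73], [-2.66, 2.66]. Speed limits (rad/s): [2.39, 2.39, 2.79, 3.14, 3.14, 3.14].

INTERFACE

Orientations are given as a rotation vector (axis times angle).
In Python, from plant import robot, cams gives the robot as it stands. The module is installed in compiled form; this text tells all that it offers.
- The arm moves only by the tool step_arm, never from a script. Its argument "deltas" is a list of rows, each an object with "offset": the shift along the tool's x, y, z in cm, a list of three; "roll": the turn about the tool's z in rad. In form: [{"offset": [x, y, z], "roll": roll}, ...]. A call has 1 to 12 rows; each row shifts and turns the commanded pose from where the row before left it, along the tool's axes as they then stand; what a row does not reach is not made up. A row lasts 1/8 s, in which the tool goes at most 62.5 mm and 10.7 degrees, less where a joint would pass 70% of its speed; a pose out of reach is approached as far as the arm can. A call with a gripper value outside its range is refused whole. "fingers" is the finger opening in cm, from 0 to 9.3, set as the call begins (left out, the last holds). The fingers move at their own pace and stop on an object; "grip_force" is the grip in N (left out, the last holds). Time passes only in rows, so rows that do not move let the fingers close. It gives the time, the measured TCP pose, the force and the opening at its end, in the units of the state.
- robot.read_state(): the state, without advancing time (a new reading comes with each control period).
- cams.read_camera(name): name is "side" or "top"; returns a dict with "pixels" (384x512x3 uint8, red, green, blue), "fx", "fy", "cx", "cy" (pixels), "extrinsics" (4x4, takes a point from world to camera coordinates). Camera axes: x right, y down, z forward; pixel columns grow to the right and rows downward; lengths in m; the calibration is good to about 2 mm. A picture is of the moment at which its call begins. There is no depth.
- robot.close_job(): hands the job in, once; it reports no verdict.
Trained networks look in a picture, given as the dict that the camera call returned (one of the last four; its "shot" number tells which), for a name from the list of things; names that differ only in an ending like _2 or _b are one class to them, and where a whole thing is asked for, a point or a joint stands for the part that bears it (a point fixed in the world has none). Each returns a list of dicts, best first, with "score" (0 to 1); they miss things now and then, are a little off and sometimes report something else, mostly with a low value. They report only what shows in the picture. A call takes as long as a camera call.
- cams.boxes_of(picture, thing): "xy" ([column, row] in pixels, amid what is visible of it).
- cams.silhouettes(picture, thing): "mask" (384x512 bool, what is visible of it) and "xy" ([column, row] in pixels, amid what is visible of it).
- cams.pinpoint(picture, thing): "xy" ([column, row] in pixels: a listed point, or the origin of a listed thing).
The state is a dict: "t": time; "q": joint angles; "dq": joint speeds; "joint_torque": joint torques, N m; "tool_pos": TCP position; "orientation": TCP orientation; "force": force on the tool from outside, world axes, zero at the start; "wrist_torque": the same for the moment, N m; "opening": finger opening in m.
Only numpy, scipy, OpenCV 4.12 (cv2) and the standard library are available. Lean on these libraries where they do the work, as an engineer would, in place of code of your own. Each camera call takes 0.05 s, during which the arm holds its last target. There are 200 camera calls.

## Working session

There is one attempt and no reset: what is moved stays moved. The work goes in short steps, Python scripts to look and compute and a tool call to move; the robot and the scene stay as the last step left them, time stands still between calls to the robot, and variables do not carry over. Pictures are saved under pics/ and viewed, about 8 in all and at most 12, crops included, and the job is handed in when it is done.

Besides the shell and the picture viewer there is one more tool, called after ">>>" by a JSON object that holds its "name" and its "arguments". step_arm: Moves the arm, as the interface text tells. Its arguments: {"type":"object","properties":{"deltas":{"type":"array"},"fingers":{"type":"number"},"grip_force":{"type":"number"}},"required":["deltas"]}

```bash
mkdir -p pics; cat > h.py <<'E'
import numpy as np, cv2
from scipy.spatial.transform import Rotation as R
from plant import robot, cams
def tri(obs):
    A=[]
    for p,(u,v) in obs:
        E=np.array(p['extrinsics'])[:3]
        x=(u-p['cx'])/p['fx'];y=(v-p['cy'])/p['fy']
        A+= [x*E[2]-E[0], y*E[2]-E[1]]
    A=np.array(A);s=np.linalg.lstsq(A[:,:3],-A[:,3],rcond=None)
    return s[0]
def proj(p,X):
    c=np.array(p['extrinsics'])@np.r_[X,1]
    return np.array([p['fx']*c[0]/c[2]+p['cx'],p['fy']*c[1]/c[2]+p['cy']])
def onz(p,uv,z):
    E=np.array(p['extrinsics']);d=np.array([(uv[0]-p['cx'])/p['fx'],(uv[1]-p['cy'])/p['fy'],1])
    d=E[:3,:3].T@d;o=-E[:3,:3].T@E[:3,3]
    return o+d*(z-o[2])/d[2]
def save(p,n,box=None,k=1):
    im=p['pixels'][:,:,::-1]
    if box: im=im[box[1]:box[3],box[0]:box[2]]
    cv2.imwrite('pics/'+n,cv2.resize(im,None,fx=k,fy=k,interpolation=cv2.INTER_CUBIC))
E
python3 - <<'E'
from h import *
np.set_printoptions(precision=4,suppress=True)
s=robot.read_state();print(s,robot.hold_point_z,R.from_rotvec(s['orientation']).as_matrix())
a=cams.read_camera('side');b=cams.read_camera('top')
for n in ['lamp_handle','socket_mouth','mount','seat','button','screwdriver','spray_can','screw_tin']:
    r=[cams.pinpoint(p,n) if n!='button' else cams.boxes_of(p,n) for p in (a,b)]
    print(n,[[(np.round(d['xy'],1),round(d['score'],2)) for d in q[:2]] for q in r])
    if r[0] and r[1]:
        X=tri([(a,r[0][0]['xy']),(b,r[1][0]['xy'])]);print('  ',X,proj(a,X)-r[0][0]['xy'],proj(b,X)-r[1][0]['xy'])
for p in (a,b): E=np.array(p['extrinsics']);print(-E[:3,:3].T@E[:3,3],E[2,:3],p['fx'])
cv2.imwrite('pics/1.png',cv2.resize(np.vstack([a['pixels'],b['pixels']])[:,:,::-1],(400,600),interpolation=cv2.INTER_AREA) if 0 else a['pixels'][:,:,::-1])
save(b,'2.png')
E
```

```text
{'t': 0.0, 'q': array([-1.3364,  0.1312,  1.4893, -0.    ,  1.523 , -0.0854]), 'dq': array([-0.0008,  0.0004,  0.0017,  0.0017, -0.0015,  0.0006]), 'joint_torque': array([ -0.0011, -55.9846, -49.1759,   0.0765,   0.0356,  -0.0002]), 'tool_pos': array([ 0.1885, -0.569 ,  0.2176]), 'orientation': array([-3.0997, -0.4999,  0.0002]), 'force': array([0.3234, 0.5309, 0.2257]), 'wrist_torque': array([-0.064 ,  0.0336,  0.032 ]), 'opening': 0.09267820165450265} 0.0188 [[ 0.9493  0.3144 -0.0004]
 [ 0.3144 -0.9493  0.0018]
 [ 0.0001 -0.0018 -1.    ]]
lamp_handle [[(array([242. , 267.3]), 0.67)], [(array([380.3, 260. ]), 0.86)]]
   [ 0.5054 -0.2316  0.1925] [-0.8263  0.1089] [ 0.2641 -0.8156]
socket_mouth [[(array([301.8, 239.3]), 0.18)], [(array([353.7, 258.5]), 0.66)]]
   [ 0.5696 -0.2123  0.2238] [-35.7773   0.6656] [ 19.135 -33.821]
mount [[(array([170.1, 203. ]), 0.84)], [(array([168.1, 281.1]), 0.85)]]
   [0.4674 0.2129 0.0181] [-2.2609  0.0105] [ 0.8114 -2.7415]
seat [[(array([166.2, 194.9]), 0.92)], [(array([164.8, 277.6]), 0.67)]]
   [0.4689 0.2166 0.0469] [ 0.5972 -0.0153] [-0.2028  0.7442]
button [[], []]
screwdriver [[(array([207.5, 249.9]), 0.7)], [(array([256.3, 259.3]), 0.75)]]
   [ 0.5108  0.007  -0.003 ] [-1.1594  0.0873] [ 0.3863 -1.251 ]
spray_can [[(array([282.1, 208.7]), 0.89)], [(array([233. , 145.4]), 0.69)]]
   [ 0.7852  0.0635 -0.0017] [ 1.8563 -0.4437] [-0.7344  2.1986]
screw_tin [[(array([304.4, 241.9]), 0.92)], [(array([284.3, 152.9]), 0.57)]]
   [ 0.7756 -0.0688 -0.0185] [-0.8244  0.1952] [ 0.324  -0.8894]
[ 0.2967 -0.6856  0.8092] [ 0.3337  0.6825 -0.6502] 393.67236648753425
[0.5137 0.0051 0.9942] [ 0.1665  0.0082 -0.986 ] 409.15053304111694
```

View pics/1.png

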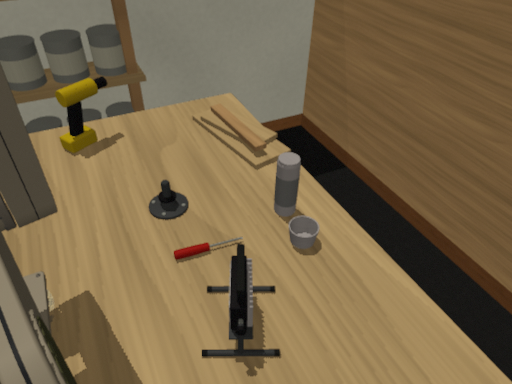

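View pics/2.png

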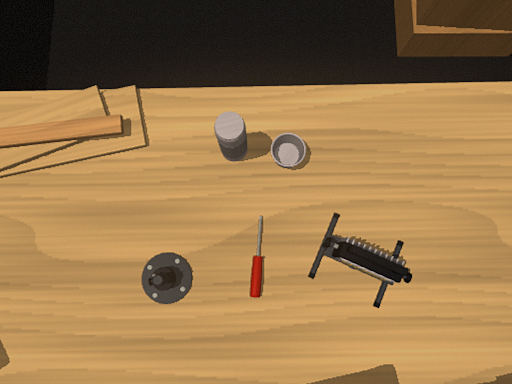

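Side view: mount (168,200), screwdriver (207,250), lamp (240,290), can and tin at right. Top view: mount (166,278), lamp (365,258) yawed, with its fins toward the far side. Next I'll get the lamp yaw and look for the button up close.

```bash
python3 - <<'E'
from h import *
np.set_printoptions(precision=4,suppress=True)
a=cams.read_camera('side');b=cams.read_camera('top')
for nm,(p,q) in {'L':((312,277),(337,214)),'R':((378,306),(401,241))}.items():
    P,Q=onz(b,p,.01),onz(b,q,.01);d=Q-P;print(nm,P,Q,np.linalg.norm(d),np.arctan2(d[1],d[0]))
ha=[]
for k in range(4):
    A=cams.read_camera('side');B=cams.read_camera('top')
    for n in('lamp_handle','mount','seat','socket_mouth'):
        r=[cams.pinpoint(p,n) for p in(A,B)]
        if r[0] and r[1]: print(n,tri([(A,r[0][0]['xy']),(B,r[1][0]['xy'])]), onz(B,r[1][0]['xy'],{'lamp_handle':.188,'mount':0,'seat':.045,'socket_mouth':0}[n]),r[1][0]['score'])
def crop(p,x,y,w,h,k): return cv2.resize(p['pixels'][y:y+h,x:x+w,::-1],(w*k,h*k),interpolation=cv2.INTER_CUBIC)
c1=crop(a,140,170,60,50,6);c2=crop(b,136,248,60,60,5)[:300];c3=crop(b,300,205,120,110,5);
c1=c1[:,:360];
L=np.vstack([cv2.resize(c1,(300,250)),c2])
cv2.imwrite('pics/3.png',np.hstack([L[:550],cv2.resize(c3,(480,550))]))
E
```

```text
L [ 0.4649 -0.1222  0.01  ] [ 0.6123 -0.1882  0.01  ] 0.1615118146325458 -0.42129204934472086
R [ 0.3968 -0.2724  0.01  ] [ 0.5453 -0.3368  0.01  ] 0.16192020076344732 -0.409618749001449
lamp_handle [ 0.5035 -0.2268  0.1904] [ 0.5041 -0.2277  0.188 ] 0.62
seat [0.4686 0.2171 0.0524] [0.4656 0.2195 0.045 ] 0.78
lamp_handle [ 0.5047 -0.2301  0.1912] [ 0.5084 -0.2325  0.188 ] 0.72
seat [0.4663 0.2115 0.0571] [0.4625 0.2151 0.045 ] 0.75
lamp_handle [ 0.5067 -0.2311  0.1943] [ 0.5078 -0.2334  0.188 ] 0.83
mount [0.4671 0.2153 0.0155] [0.4637 0.2194 0.    ] 0.85
seat [0.4686 0.2203 0.0399] [0.4716 0.2184 0.045 ] 0.82
lamp_handle [ 0.5033 -0.2341  0.1946] [ 0.5036 -0.2362  0.188 ] 0.88
mount [ 0.4711  0.2234 -0.0012] [0.4698 0.2236 0.    ] 0.93
seat [0.4665 0.2151 0.0523] [0.4663 0.2167 0.045 ] 0.63
```

View pics/3.png

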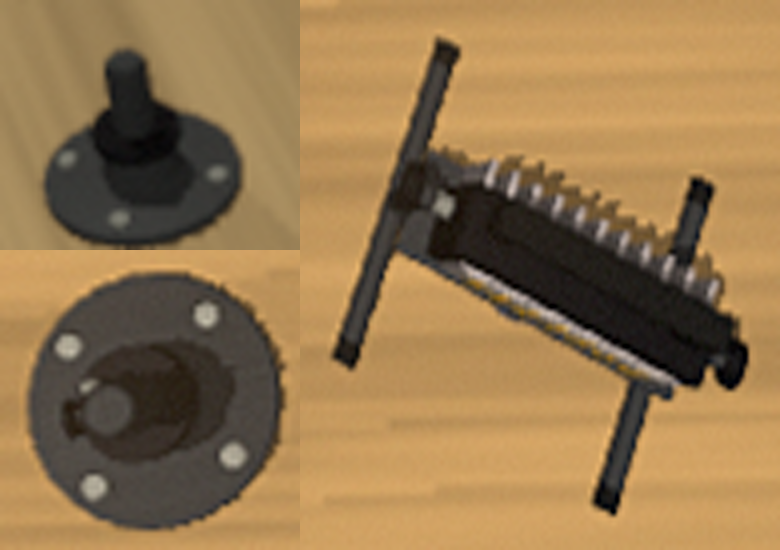

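The top crop shows a light spot at about (153.6,275.6) px beside the post tip at (157.6,279.6). It's probably the button, roughly 1 rad from world +x. The lamp is at about (0.505,-0.230) with yaw -0.42, and the skid spacing of 0.164 m agrees. Moving over the handle now.

>>> {"name": "step_arm", "arguments": {"deltas": [{"offset": [5.1, -2.8, -0.4], "roll": 0}, {"offset": [5.1, -2.8, -0.4], "roll": 0}, {"offset": [5.1, -2.8, -0.4], "roll": 0}, {"offset": [5.1, -2.8, -0.4], "roll": 0}, {"offset": [5.1, -2.8, -0.4], "roll": 0}, {"offset": [5.1, -2.8, -0.4], "roll": 0}, {"offset": [5.1, -2.8, -0.4], "roll": 0}, {"offset": [5.0, -2.7, -0.4], "roll": 0}, {"offset": [0, 0, 0], "roll": -0.166}, {"offset": [0, 0, 0], "roll": -0.166}, {"offset": [0, 0, 0], "roll": -0.166}, {"offset": [0, 0, 0], "roll": -0.166}], "fingers": 6.0, "grip_force": 30}}

```text
t: 4.5
tool_pos: [0.505, -0.2298, 0.2507]
orientation: [2.765, 1.492, 0.0]
force: [0.2, -0.6, 0.2]
opening: 0.0602
```

>>> {"name": "step_arm", "arguments": {"deltas": [{"offset": [0, 0, 0], "roll": -0.166}, {"offset": [0, 0, 0], "roll": 0}, {"offset": [0, 0, 0], "roll": 0}]}}

```text
t: 4.88
tool_pos: [0.5049, -0.2299, 0.2507]
orientation: [2.64, 1.703, 0.0]
force: [-0.1, 0.2, 1.2]
opening: 0.0599
```

```bash
cat >> h.py <<'E'
def pose():
    s=robot.read_state();M=R.from_rotvec(s['orientation']).as_matrix()
    return s,M,np.arctan2(M[1,1],M[0,1])
def go(X):
    s,M,y=pose();return M.T@(np.array(X)-s['tool_pos'])*100
E
python3 - <<'E'
from h import *
np.set_printoptions(precision=4,suppress=True)
s,M,y=pose();print(s['t'],s['tool_pos'],y,s['q'],s['force'],s['opening'],M[:,2])
a=cams.read_camera('side');b=cams.read_camera('top')
for p in (a,b):print([ (d['xy'],d['score']) for d in cams.pinpoint(p,'lamp_handle')[:1]], proj(p,[.505,-.23,.188]))
c=b['pixels'];print('to', go([.505,-.230,.170]))
# mount geometry
for z in(0,.0725,.095): print(z,proj(b,[.467,.217,z]),proj(a,[.467,.217,z]))
for n,p in(('side',a),('top',b)):
    for d in cams.silhouettes(p,'mount')[:1]:
        m=d['mask'].astype(np.uint8);v,u=np.nonzero(m);print(n,d['score'],m.sum(),u.min(),u.max(),v.min(),v.max())
        if n=='top':
            (cx,cy),ax,an=cv2.fitEllipse(cv2.convexHull(np.c_[u,v].astype(np.float32)));print(cx,cy,ax,onz(p,(cx,cy),.005))
print('button',onz(b,(153.6,275.6),.0725),'tip',onz(b,(157.6,279.6),.095))
def crop(p,x,y,w,h,k): return cv2.resize(p['pixels'][y:y+h,x:x+w,::-1],(w*k,h*k),interpolation=cv2.INTER_CUBIC)
cv2.imwrite('pics/4.png',np.hstack([crop(a,190,210,100,150,4),crop(b,136,248,60,60,10)[:600,:400]]) if 0 else np.hstack([crop(a,190,210,100,150,4),cv2.resize(crop(b,144,266,25,25,16),(400,600))[:, :]]))
E
```

```text
4.875 [ 0.5049 -0.2299  0.2507] -0.4247441072823739 [-0.5198 -0.0034  1.5696  0.      1.5753 -0.095 ] [-0.1312  0.2313  1.1823] 0.0599119715319251 [ 0.0001 -0.     -1.    ]
[([240.0, 268.0], 0.8)] [240.6518 268.3417]
[([379.0, 259.2], 0.59)] [379.0446 259.3952]
to [-0.0027  0.0113  8.0651]
0 [168.8234 278.1493] [168.0586 206.6818]
0.0725 [161.8071 279.838 ] [165.0362 188.3374]
0.095 [159.3981 280.4179] [164.0472 182.335 ]
side 0.63 939 148 183 179 218
top 0.79 2057 141 191 252 303
166.17161560058594 277.58709716796875 (50.565433502197266, 51.27247619628906) [0.4686 0.2223 0.005 ]
button [0.4764 0.2354 0.0725] tip [0.4688 0.2209 0.095 ]
```

View pics/4.png

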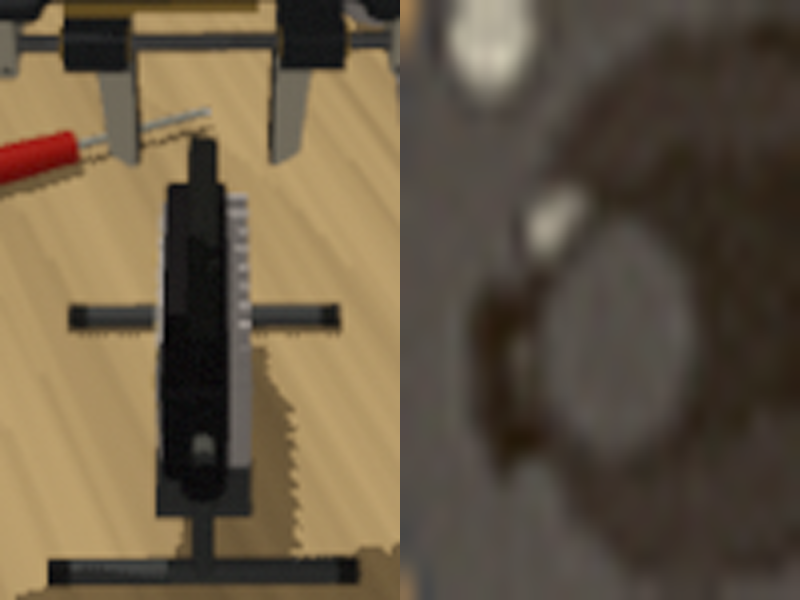

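The fingers straddle the handle at side px (241,250). The button spot is at top px (153.8,275.2), which gives an angle of about 1.0 rad. The post axis is at about (0.4685,0.221). Descending and gripping.

>>> {"name": "step_arm", "arguments": {"deltas": [{"offset": [0, 0, 2.5], "roll": 0}, {"offset": [0, 0, 2.5], "roll": 0}, {"offset": [0, 0, 2], "roll": 0}, {"offset": [0, 0, 1], "roll": 0}, {"offset": [0, 0, 0], "roll": 0}]}}

```text
t: 5.8
tool_pos: [0.5046, -0.2298, 0.17]
orientation: [-2.636, -1.707, 0.001]
force: [-0.3, 0.4, 0.2]
opening: 0.0601
```

>>> {"name": "step_arm", "arguments": {"deltas": [{"offset": [0, 0, 0], "roll": 0}, {"offset": [0, 0, 0], "roll": 0}, {"offset": [0, 0, 0], "roll": 0}, {"offset": [0, 0, 0], "roll": 0}, {"offset": [0, 0, 0], "roll": 0}, {"offset": [0, 0, 0], "roll": 0}], "fingers": 0, "grip_force": 45}}

```text
t: 6.55
tool_pos: [0.5048, -0.2301, 0.1706]
orientation: [2.637, 1.708, -0.001]
force: [-1.1, -1.3, -0.6]
opening: 0.0154
```

>>> {"name": "step_arm", "arguments": {"deltas": [{"offset": [0, 0, -0.5], "roll": 0}, {"offset": [0, 0, -1], "roll": 0}, {"offset": [0, 0, -2], "roll": 0}, {"offset": [0, 0, -2.5], "roll": 0}, {"offset": [0, 0, -2.5], "roll": 0}, {"offset": [0, 0, -2.5], "roll": 0}, {"offset": [0, 0, -2], "roll": 0}, {"offset": [0, 0, -1], "roll": 0}, {"offset": [0, 0, 0], "roll": 0}, {"offset": [0, 0, 0], "roll": 0}]}}

```text
t: 7.8
tool_pos: [0.5045, -0.2297, 0.3094]
orientation: [-2.635, -1.707, 0.001]
force: [0.1, -0.6, -6.6]
opening: 0.0155
```

```bash
python3 - <<'E'
from h import *
np.set_printoptions(precision=4,suppress=True)
s,M,y=pose();print(s['t'],s['tool_pos'],y,s['q'],s['force'],s['wrist_torque'],s['opening'])
print(go([.4685,.221,.31]))
a=cams.read_camera('side');b=cams.read_camera('top')
for n in('lamp_handle','socket_mouth'):
  r=[cams.pinpoint(p,n) for p in(a,b)];print(n,[[(d['xy'],d['score']) for d in q[:1]] for q in r])
  X=s['tool_pos']+[0,0,.019-(.188 if n[0]=='s' else 0)];print(X,proj(a,X),proj(b,X))
E
```

```text
7.8 [ 0.5045 -0.2297  0.3094] -0.42101659843131484 [-0.5197 -0.0111  1.4717  0.      1.683  -0.0987] [ 0.125  -0.5625 -6.5555] [-0.0149 -0.0656 -0.0155] 0.015549930321649471
[ 39.6625 -21.7055  -0.0106]
lamp_handle [[([240.0, 215.5], 0.77)], [([404.0, 260.6], 0.82)]]
[ 0.5045 -0.2297  0.3284] [240.1577 217.3997] [404.6534 260.2592]
socket_mouth [[], [([367.8, 257.8], 0.57)]]
[ 0.5045 -0.2297  0.1404] [240.4208 282.9938] [372.1036 259.4994]
```

>>> {"name": "step_arm", "arguments": {"deltas": [{"offset": [1.8, -1.0, 0], "roll": 0}, {"offset": [3.6, -1.97, 0], "roll": 0}, {"offset": [3.6, -1.97, 0], "roll": 0}, {"offset": [3.6, -1.97, 0], "roll": 0}, {"offset": [3.6, -1.97, 0], "roll": 0}, {"offset": [3.6, -1.97, 0], "roll": 0}, {"offset": [3.6, -1.97, 0], "roll": 0}, {"offset": [3.6, -1.97, 0], "roll": 0}, {"offset": [3.6, -1.97, 0], "roll": 0}, {"offset": [3.6, -1.97, 0], "roll": 0}, {"offset": [3.6, -1.97, 0], "roll": 0}, {"offset": [1.9, -1.0, 0], "roll": 0}]}}

```text
t: 9.6
tool_pos: [0.4678, 0.2237, 0.3107]
orientation: [-2.634, -1.711, -0.0]
force: [0.2, 0.0, -4.9]
opening: 0.0158
```

>>> {"name": "step_arm", "arguments": {"deltas": [{"offset": [0, 0, 0], "roll": -0.06}, {"offset": [0, 0, 0], "roll": -0.12}, {"offset": [0, 0, 0], "roll": -0.14}, {"offset": [0, 0, 0], "roll": -0.14}, {"offset": [0, 0, 0], "roll": -0.14}, {"offset": [0, 0, 0], "roll": -0.14}, {"offset": [0, 0, 0], "roll": -0.12}, {"offset": [0, 0, 0], "roll": -0.06}, {"offset": [0, 0, 0], "roll": 0}, {"offset": [0, 0, 0], "roll": 0}, {"offset": [0, 0, 0], "roll": 0}]}}

```text
t: 10.98
tool_pos: [0.4689, 0.2212, 0.3107]
orientation: [-1.605, -2.701, -0.0]
force: [-0.9, -0.6, -5.7]
opening: 0.0157
```

```bash
python3 - <<'E'
from h import *
np.set_printoptions(precision=4,suppress=True)
s,M,y=pose();print(s['t'],s['tool_pos'],y,s['q'],s['force'],s['wrist_torque'],s['opening'])
print(go([.4685,.221,.31]))
for k in range(3):
  a=cams.read_camera('side');b=cams.read_camera('top')
  for n in('lamp_handle','socket_mouth','seat','mount'):
    r=[cams.pinpoint(p,n) for p in(a,b)];print(n,[[(d['xy'],d['score']) for d in q[:1]] for q in r])
X=s['tool_pos']+[0,0,.019]
for P in(X,X-[0,0,.188],[.4685,.221,.045],[.4685,.221,.095]): print(P,proj(a,P),proj(b,P))
im=cv2.resize(a['pixels'][110:235,105:245,::-1],(700,600) ,interpolation=cv2.INTER_CUBIC)
cv2.imwrite('pics/5.png',im)
E
```

```text
10.975 [0.4689 0.2212 0.3107] 0.49830746285539385 [ 0.3418 -0.1109  1.5651  0.0001  1.6874 -0.1565] [-0.8664 -0.5828 -5.671 ] [ 0.0158 -0.1526 -0.0025] 0.015712921119201202
[ 0.0006 -0.049   0.0671]
lamp_handle [[([151.8, 106.2], 0.72)], [([120.9, 288.8], 0.74)]]
socket_mouth [[([160.4, 171.3], 0.57)], [([147.5, 282.2], 0.76)]]
seat [[([166.3, 193.6], 0.78)], [([163.5, 277.1], 0.65)]]
mount [[([169.2, 204.5], 0.55)], [([166.9, 276.6], 0.56)]]
lamp_handle [[([151.9, 108.4], 0.94)], [([125.0, 288.5], 0.72)]]
socket_mouth [[([163.3, 170.2], 0.81)], [([147.6, 283.7], 0.95)]]
seat [[([169.4, 203.3], 0.72)], [([165.7, 276.3], 0.82)]]
mount [[([169.5, 204.0], 0.81)], [([165.6, 279.2], 0.63)]]
lamp_handle [[([151.9, 108.2], 0.62)], [([123.7, 289.7], 0.6)]]
socket_mouth [[([163.4, 169.8], 0.68)], [([146.8, 279.3], 0.9)]]
seat [[([164.7, 194.9], 0.6)], [([123.8, 288.0], 0.6)]]
mount [[([168.8, 204.2], 0.63)], [([164.7, 279.6], 0.59)]]
[0.4689 0.2212 0.3297] [152.2929 108.2029] [121.8454 287.6188]
[0.4689 0.2212 0.1417] [162.1584 168.3881] [151.9476 280.7816]
[0.4685, 0.221, 0.045] [166.3121 194.5386] [162.8526 278.5197]
[0.4685, 0.221, 0.095] [164.1571 181.4146] [157.5593 279.7341]
```

View pics/5.png

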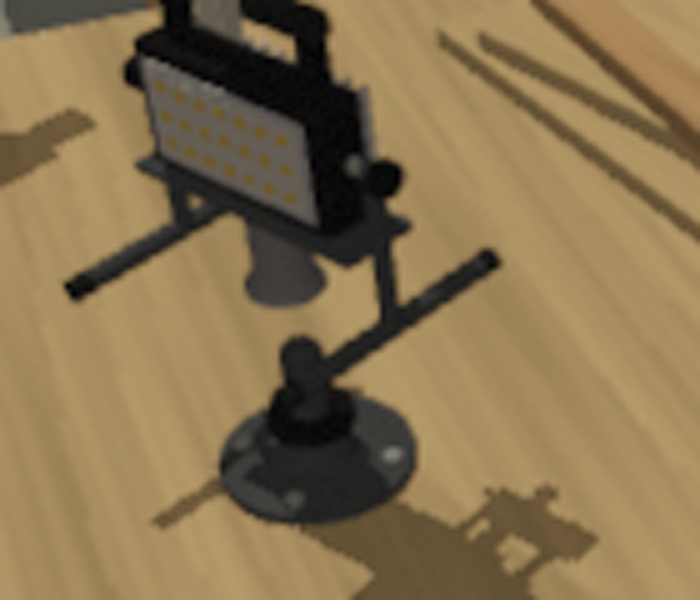

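The socket rim is at side px (162.2,170) and the post tip at (165,183), so the alignment is within about 2 mm. Easing down to the tip with a small correction.

>>> {"name": "step_arm", "arguments": {"deltas": [{"offset": [-0.09, 0, 0.5], "roll": 0}, {"offset": [0, 0, 1], "roll": 0}, {"offset": [0, 0, 1], "roll": 0}, {"offset": [0, 0, 1], "roll": 0}, {"offset": [0, 0, 0.5], "roll": 0}, {"offset": [0, 0, 0.2], "roll": 0}, {"offset": [0, 0, 0], "roll": 0}, {"offset": [0, 0, 0], "roll": 0}]}}

```text
t: 13.48
tool_pos: [0.4697, 0.2204, 0.2691]
orientation: [1.604, 2.701, 0.001]
force: [-0.2, 0.1, -6.0]
opening: 0.0156
```

>>> {"name": "step_arm", "arguments": {"deltas": [{"offset": [0, 0, 0.2], "roll": 0}, {"offset": [0, 0, 0.2], "roll": 0}, {"offset": [0, 0, 0.2], "roll": 0}, {"offset": [0, 0, 0.2], "roll": 0}, {"offset": [0, 0, 0], "roll": 0}]}}

```text
t: 14.1
tool_pos: [0.4694, 0.2202, 0.2603]
orientation: [-1.604, -2.701, 0.001]
force: [0.3, 0.6, -6.1]
opening: 0.0158
```

>>> {"name": "step_arm", "arguments": {"deltas": [{"offset": [0, 0, 0.2], "roll": 0}, {"offset": [0, 0, 0.15], "roll": 0}, {"offset": [0, 0, 0.1], "roll": 0}, {"offset": [0, 0, 0], "roll": 0}]}}

```text
t: 14.6
tool_pos: [0.4695, 0.2203, 0.256]
orientation: [-1.604, -2.701, 0.0]
force: [0.2, 0.7, -5.2]
opening: 0.0158
```

>>> {"name": "step_arm", "arguments": {"deltas": [{"offset": [0, 0, 0.1], "roll": 0}, {"offset": [0, 0, 0.1], "roll": 0}, {"offset": [0, 0, 0.1], "roll": 0}, {"offset": [0, 0, 0], "roll": 0}]}}

```text
t: 15.1
tool_pos: [0.4695, 0.2203, 0.253]
orientation: [-1.604, -2.701, 0.0]
force: [-0.5, -0.4, -6.5]
opening: 0.0156
```

>>> {"name": "step_arm", "arguments": {"deltas": [{"offset": [0, 0, 0.1], "roll": 0}, {"offset": [0, 0, 0.1], "roll": 0}, {"offset": [0, 0, 0.1], "roll": 0}, {"offset": [0, 0, 0], "roll": 0}]}}

```text
t: 15.6
tool_pos: [0.4695, 0.2203, 0.25]
orientation: [-1.604, -2.701, 0.0]
force: [0.9, -0.0, -6.3]
opening: 0.0156
```

```bash
python3 - <<'E'
from h import *
np.set_printoptions(precision=3,suppress=True)
s,M,y=pose();print(s['tool_pos'],y,s['force'],s['wrist_torque'],M[:,2])
E
```

```text
[0.469 0.22  0.25 ] 0.4990135423507228 [ 0.928 -0.025 -6.338] [-0.029 -0.156 -0.011] [-0. -0. -1.]
```

>>> {"name": "step_arm", "arguments": {"deltas": [{"offset": [0, 0, 0.1], "roll": 0}, {"offset": [0, 0, 0.1], "roll": 0}, {"offset": [0, 0, 0.1], "roll": 0}, {"offset": [0, 0, 0.1], "roll": 0}, {"offset": [0, 0, 0], "roll": 0}]}}

```text
t: 16.23
tool_pos: [0.4695, 0.2203, 0.246]
orientation: [-1.604, -2.701, 0.0]
force: [0.8, 0.1, -5.7]
opening: 0.0157
```

>>> {"name": "step_arm", "arguments": {"deltas": [{"offset": [0, 0, 0.1], "roll": 0}, {"offset": [0, 0, 0.1], "roll": 0}, {"offset": [0, 0, 0.1], "roll": 0}, {"offset": [0, 0, 0], "roll": 0}]}}

```text
t: 16.73
tool_pos: [0.4696, 0.2204, 0.2431]
orientation: [1.604, 2.701, 0.0]
force: [0.9, 0.0, -5.5]
opening: 0.0156
```

>>> {"name": "step_arm", "arguments": {"deltas": [{"offset": [0, 0, 0.1], "roll": 0}, {"offset": [0, 0, 0.1], "roll": 0}, {"offset": [0, 0, 0.1], "roll": 0}, {"offset": [0, 0, 0], "roll": 0}]}}

```text
t: 17.23
tool_pos: [0.4695, 0.2203, 0.2401]
orientation: [1.604, 2.701, 0.0]
force: [0.5, 0.2, -4.6]
opening: 0.0156
```

>>> {"name": "step_arm", "arguments": {"deltas": [{"offset": [0, 0, 0.1], "roll": 0}, {"offset": [0, 0, 0.1], "roll": 0}, {"offset": [0, 0, 0.1], "roll": 0}, {"offset": [0, 0, 0], "roll": 0}]}}

```text
t: 17.73
tool_pos: [0.4695, 0.2203, 0.237]
orientation: [-1.604, -2.701, 0.0]
force: [1.3, 0.4, -4.3]
opening: 0.0155
```

>>> {"name": "step_arm", "arguments": {"deltas": [{"offset": [0, 0, 0.1], "roll": 0}, {"offset": [0, 0, 0.1], "roll": 0}, {"offset": [0, 0, 0.1], "roll": 0}, {"offset": [0, 0, 0.1], "roll": 0}, {"offset": [0, 0, 0], "roll": 0}]}}

```text
t: 18.35
tool_pos: [0.4694, 0.2203, 0.2328]
orientation: [-1.604, -2.701, 0.0]
force: [1.7, 0.7, -4.2]
opening: 0.0155
```

```bash
python3 - <<'E'
from h import *
np.set_printoptions(precision=3,suppress=True)
s,M,y=pose();print(s['tool_pos'],y,s['force'],s['wrist_torque'],M[:,2])
E
```

```text
[0.469 0.22  0.233] 0.49903857741320234 [ 1.75   0.708 -4.249] [ 0.306 -0.711 -0.004] [-0. -0. -1.]
```

>>> {"name": "step_arm", "arguments": {"deltas": [{"offset": [0, 0.04, 0.1], "roll": 0}, {"offset": [0, 0, 0.1], "roll": 0}, {"offset": [0, 0, 0.1], "roll": 0}, {"offset": [0, 0, 0.1], "roll": 0}, {"offset": [0, 0, 0], "roll": 0}]}}

```text
t: 18.98
tool_pos: [0.4697, 0.2204, 0.2287]
orientation: [-1.604, -2.701, 0.001]
force: [1.7, 0.7, -6.2]
opening: 0.0157
```

>>> {"name": "step_arm", "arguments": {"deltas": [{"offset": [0, 0, 0.1], "roll": 0}, {"offset": [0, 0, 0.1], "roll": 0}, {"offset": [0, 0, 0.1], "roll": 0}, {"offset": [0, 0, 0.1], "roll": 0}, {"offset": [0, 0, 0], "roll": 0}]}}

```text
t: 19.6
tool_pos: [0.4698, 0.2205, 0.2249]
orientation: [-1.604, -2.701, 0.0]
force: [1.1, -0.0, -4.8]
opening: 0.0154
```

```bash
python3 - <<'E'
from h import *
np.set_printoptions(precision=3,suppress=True)
s,M,y=pose();print(s['tool_pos'],y,s['force'],s['wrist_torque'],M[:,2])
E
```

```text
[0.47  0.22  0.225] 0.4990015122683862 [ 1.064 -0.006 -4.792] [ 0.225 -0.641  0.086] [-0. -0. -1.]
```

Sliding freely, about 9 mm to go.

>>> {"name": "step_arm", "arguments": {"deltas": [{"offset": [0, 0, 0.1], "roll": 0}, {"offset": [0, 0, 0.1], "roll": 0}, {"offset": [0, 0, 0.1], "roll": 0}, {"offset": [0, 0, 0.1], "roll": 0}, {"offset": [0, 0, 0.1], "roll": 0}, {"offset": [0, 0, 0], "roll": 0}]}}

```text
t: 20.35
tool_pos: [0.4697, 0.2205, 0.2198]
orientation: [-1.604, -2.701, 0.0]
force: [1.5, 0.1, -5.0]
opening: 0.0156
```

>>> {"name": "step_arm", "arguments": {"deltas": [{"offset": [0, 0, 0.1], "roll": 0}, {"offset": [0, 0, 0.1], "roll": 0}, {"offset": [0, 0, 0], "roll": 0}]}}

```text
t: 20.72
tool_pos: [0.4698, 0.2205, 0.2179]
orientation: [-1.604, -2.701, 0.0]
force: [0.9, 1.3, -5.6]
opening: 0.0156
```

>>> {"name": "step_arm", "arguments": {"deltas": [{"offset": [0, 0, 0.07], "roll": 0}, {"offset": [0, 0, 0.07], "roll": 0}, {"offset": [0, 0, 0.06], "roll": 0}, {"offset": [0, 0, 0], "roll": 0}]}}

```text
t: 21.22
tool_pos: [0.4698, 0.2205, 0.216]
orientation: [-1.604, -2.701, 0.0]
force: [2.1, 1.4, -4.6]
opening: 0.0159
```

>>> {"name": "step_arm", "arguments": {"deltas": [{"offset": [0, 0, 0.05], "roll": 0}, {"offset": [0, 0, 0], "roll": 0}]}}

```text
t: 21.48
tool_pos: [0.4699, 0.2205, 0.2156]
orientation: [-1.604, -2.701, -0.0]
force: [1.3, 0.9, -4.0]
opening: 0.0157
```

>>> {"name": "step_arm", "arguments": {"deltas": [{"offset": [0, 0, 0.05], "roll": 0}, {"offset": [0, 0, 0], "roll": 0}]}}

```text
t: 21.72
tool_pos: [0.4701, 0.2206, 0.2155]
orientation: [1.604, 2.701, 0.001]
force: [1.5, 0.9, -1.1]
opening: 0.0155
```

>>> {"name": "step_arm", "arguments": {"deltas": [{"offset": [0, 0, 0.04], "roll": 0}, {"offset": [0, 0, 0], "roll": 0}]}}

```text
t: 21.98
tool_pos: [0.4703, 0.2206, 0.2155]
orientation: [1.604, 2.7, 0.002]
force: [1.3, 1.3, 4.2]
opening: 0.0153
```

Seated: the height stops at z 0.2155, as predicted, with about 10 N on the collar. I'll ease off slightly and turn gently toward the button.

>>> {"name": "step_arm", "arguments": {"deltas": [{"offset": [0, 0, -0.04], "roll": 0}, {"offset": [0, 0, 0], "roll": -0.04}, {"offset": [0, 0, 0], "roll": -0.04}, {"offset": [0, 0, 0], "roll": -0.04}, {"offset": [0, 0, 0], "roll": 0}]}}

```text
t: 22.6
tool_pos: [0.4701, 0.2206, 0.2155]
orientation: [1.439, 2.792, 0.001]
force: [0.8, 1.6, 2.9]
opening: 0.0153
```

```bash
cat > st.py <<'E'
from h import *
np.set_printoptions(precision=3,suppress=True)
s,M,y=pose();print(s['t'],s['tool_pos']*1000,'yaw',round(y,3),s['force'],s['wrist_torque'],M[:,2],s['opening'])
E
python3 st.py
```

```text
22.6 [470.129 220.634 215.516] yaw 0.619 [0.846 1.64  2.933] [ 0.203 -0.379  0.078] [ 0.001  0.    -1.   ] 0.015328293982602896
```

>>> {"name": "step_arm", "arguments": {"deltas": [{"offset": [0, 0, -0.02], "roll": -0.04}, {"offset": [0, 0, 0], "roll": -0.04}, {"offset": [0, 0, 0], "roll": -0.04}, {"offset": [0, 0, 0], "roll": 0}]}}

```text
t: 23.1
tool_pos: [0.4699, 0.2206, 0.2155]
orientation: [1.27, 2.873, 0.0]
force: [0.6, 1.2, 4.1]
opening: 0.0156
```

```bash
python3 st.py
```

```text
23.1 [469.942 220.571 215.516] yaw 0.738 [0.605 1.208 4.097] [ 0.261 -0.353  0.091] [ 0.  0. -1.] 0.015628622204440334
```

>>> {"name": "step_arm", "arguments": {"deltas": [{"offset": [0, 0, 0], "roll": -0.03}, {"offset": [0, 0, 0], "roll": -0.03}, {"offset": [0, 0, 0], "roll": -0.03}, {"offset": [0, 0, 0], "roll": 0}]}}

```text
t: 23.6
tool_pos: [0.47, 0.2205, 0.2155]
orientation: [1.138, 2.928, 0.0]
force: [1.0, 0.7, 3.8]
opening: 0.0154
```

```bash
python3 st.py
```

```text
23.6 [470.015 220.546 215.508] yaw 0.83 [0.985 0.726 3.832] [ 0.273 -0.432  0.051] [ 0.  0. -1.] 0.015411881370044518
```

>>> {"name": "step_arm", "arguments": {"deltas": [{"offset": [0, 0, -0.01], "roll": -0.03}, {"offset": [0, 0, 0], "roll": -0.03}, {"offset": [0, 0, 0], "roll": 0}]}}

```text
t: 23.98
tool_pos: [0.47, 0.2204, 0.2155]
orientation: [1.049, 2.961, 0.0]
force: [1.4, 0.9, 4.6]
opening: 0.0155
```

```bash
python3 st.py
```

```text
23.975 [470.004 220.426 215.529] yaw 0.89 [1.374 0.887 4.557] [ 0.258 -0.54   0.057] [ 0. -0. -1.] 0.015499091144926935
```

>>> {"name": "step_arm", "arguments": {"deltas": [{"offset": [0, 0, 0], "roll": -0.03}, {"offset": [0, 0, 0], "roll": -0.03}, {"offset": [0, 0, 0], "roll": 0}]}}

```text
t: 24.35
tool_pos: [0.47, 0.2205, 0.2155]
orientation: [0.96, 2.991, 0.0]
force: [2.1, 0.3, 5.4]
opening: 0.0156
```

```bash
python3 st.py
```

```text
24.35 [469.956 220.464 215.527] yaw 0.95 [2.053 0.27  5.397] [ 0.16  -0.63   0.022] [ 0. -0. -1.] 0.015631362083846086
```

>>> {"name": "step_arm", "arguments": {"deltas": [{"offset": [0, 0, -0.03], "roll": -0.03}, {"offset": [0, 0, 0], "roll": -0.03}, {"offset": [0, 0, 0], "roll": 0}]}}

```text
t: 24.72
tool_pos: [0.4698, 0.2204, 0.2155]
orientation: [-0.87, -3.019, 0.0]
force: [2.2, 0.3, 3.5]
opening: 0.0156
```

```bash
python3 st.py
```

```text
24.725 [469.797 220.444 215.535] yaw 1.01 [2.154 0.315 3.546] [ 0.212 -0.61  -0.017] [-0. -0. -1.] 0.01562813124492347
```

>>> {"name": "step_arm", "arguments": {"deltas": [{"offset": [0, 0, 0], "roll": -0.03}, {"offset": [0, 0, 0], "roll": -0.03}, {"offset": [0, 0, 0], "roll": 0}]}}

```text
t: 25.1
tool_pos: [0.4699, 0.2204, 0.2156]
orientation: [-0.779, -3.043, 0.0]
force: [2.3, -0.0, 1.0]
opening: 0.0155
```

```bash
python3 st.py
```

```text
25.1 [469.894 220.392 215.614] yaw 1.07 [ 2.342 -0.007  1.021] [ 0.051 -0.779 -0.099] [-0. -0. -1.] 0.015525059683247489
```

>>> {"name": "step_arm", "arguments": {"deltas": [{"offset": [0, 0, 0], "roll": -0.03}, {"offset": [0, 0, 0], "roll": -0.02}, {"offset": [0, 0, 0], "roll": 0}]}}

```text
t: 25.48
tool_pos: [0.4699, 0.2205, 0.2157]
orientation: [0.703, 3.062, 0.0]
force: [2.9, 0.6, 0.4]
opening: 0.0154
```

```bash
python3 st.py; python3 - <<'E'
from h import *
for k in range(2):
  for c in('side','top'):
    p=cams.read_camera(c);print(c,[(d['xy'],round(d['score'],2)) for d in cams.boxes_of(p,'button')[:2]])
E
```

```text
25.475 [469.932 220.503 215.673] yaw 1.119 [2.93  0.62  0.391] [ 0.211 -0.993 -0.08 ] [ 0.  0. -1.] 0.015411356815311859
side [([162.9, 168.5], 0.33)]
top [([288.9, 147.7], 0.45), ([182.8, 276.9], 0.19)]
side []
top []
```

>>> {"name": "step_arm", "arguments": {"deltas": [{"offset": [0, 0, 0], "roll": -0.03}, {"offset": [0, 0, 0], "roll": 0}]}}

```text
t: 26.12
tool_pos: [0.4699, 0.2205, 0.2157]
orientation: [-0.657, -3.072, 0.0]
force: [2.8, 1.0, 1.2]
opening: 0.0155
```

```bash
python3 st.py
```

```text
26.125 [469.866 220.472 215.735] yaw 1.15 [2.813 0.966 1.22 ] [ 0.253 -1.085 -0.212] [-0.  0. -1.] 0.015541993560180068
```

>>> {"name": "step_arm", "arguments": {"deltas": [{"offset": [0, 0, 0], "roll": -0.03}, {"offset": [0, 0, 0], "roll": 0}]}}

```text
t: 26.38
tool_pos: [0.4699, 0.2204, 0.2158]
orientation: [-0.611, -3.082, 0.0]
force: [3.1, 0.1, 0.6]
opening: 0.0156
```

```bash
python3 st.py
```

```text
26.375 [469.85  220.427 215.762] yaw 1.18 [3.149 0.086 0.642] [ 0.183 -0.969 -0.413] [-0. -0. -1.] 0.015646764496104616
```

>>> {"name": "step_arm", "arguments": {"deltas": [{"offset": [0, 0, 0], "roll": -0.02}, {"offset": [0, 0, 0], "roll": 0}]}}

```text
t: 26.62
tool_pos: [0.4698, 0.2204, 0.2157]
orientation: [-0.58, -3.087, 0.0]
force: [2.9, -0.3, 1.5]
opening: 0.0158
```

```bash
python3 st.py
```

```text
26.625 [469.848 220.423 215.731] yaw 1.199 [ 2.877 -0.309  1.485] [ 0.138 -0.865 -0.568] [-0. -0. -1.] 0.015756217232556435
```

The torque now climbs linearly to -0.57 Nm, which looks like the hole's edge against the popped-out button. I'll back off to mid-play, then do the pull test.

>>> {"name": "step_arm", "arguments": {"deltas": [{"offset": [0, 0, 0], "roll": 0.04}, {"offset": [0, 0, 0], "roll": 0.04}, {"offset": [0, 0, 0], "roll": 0.04}, {"offset": [0, 0, 0], "roll": 0.04}, {"offset": [-0.04, 0.025, 0], "roll": 0}, {"offset": [0, 0, 0], "roll": 0}]}}

```text
t: 27.38
tool_pos: [0.4702, 0.2205, 0.2156]
orientation: [-0.824, -3.031, 0.0]
force: [1.6, -0.2, 0.6]
opening: 0.0152
```

```bash
python3 st.py
```

```text
27.375 [470.152 220.481 215.627] yaw 1.04 [ 1.618 -0.162  0.64 ] [ 0.129 -0.577 -0.068] [-0.001 -0.    -1.   ] 0.015231712355079351
```

>>> {"name": "step_arm", "arguments": {"deltas": [{"offset": [0, 0, -0.1], "roll": 0}, {"offset": [0, 0, -0.1], "roll": 0}, {"offset": [0, 0, 0], "roll": 0}]}}

```text
t: 27.75
tool_pos: [0.4699, 0.2204, 0.217]
orientation: [-0.825, -3.03, 0.001]
force: [0.5, 0.5, -6.4]
opening: 0.0157
```

```bash
python3 st.py
```

```text
27.75 [469.882 220.399 216.998] yaw 1.039 [ 0.459  0.534 -6.414] [ 0.143 -0.679 -0.028] [-0.001 -0.    -1.   ] 0.01568850522703581
```

>>> {"name": "step_arm", "arguments": {"deltas": [{"offset": [0, 0, -0.06], "roll": 0}, {"offset": [0, 0, -0.06], "roll": 0}, {"offset": [0, 0, 0], "roll": 0}]}}

```text
t: 28.12
tool_pos: [0.4699, 0.2204, 0.2181]
orientation: [-0.825, -3.03, 0.001]
force: [2.9, 0.7, -12.3]
opening: 0.0162
```

>>> {"name": "step_arm", "arguments": {"deltas": [{"offset": [0, 0, -0.06], "roll": 0}, {"offset": [0, 0, 0], "roll": 0}]}}

```text
t: 28.38
tool_pos: [0.4698, 0.2204, 0.2184]
orientation: [-0.825, -3.03, 0.002]
force: [2.9, 2.1, -16.7]
opening: 0.0158
```

The button is blocking it. Pulling a little harder, clearly past 10 N over the weight.

>>> {"name": "step_arm", "arguments": {"deltas": [{"offset": [0, 0, -0.06], "roll": 0}, {"offset": [0, 0, -0.06], "roll": 0}, {"offset": [0, 0, 0], "roll": 0}, {"offset": [0, 0, 0], "roll": 0}, {"offset": [0, 0, 0], "roll": 0}]}}

```text
t: 29.0
tool_pos: [0.4694, 0.2203, 0.2189]
orientation: [-0.825, -3.029, 0.003]
force: [3.4, 2.9, -25.3]
opening: 0.0156
```

```bash
python3 st.py
```

```text
29.0 [469.381 220.251 218.915] yaw 1.039 [  3.359   2.929 -25.304] [ 0.52  -0.955 -0.025] [-0.003 -0.001 -1.   ] 0.015557914574934101
```

Locked: about 19 N over the weight, with only small give. Lowering back onto the collar, then releasing.

>>> {"name": "step_arm", "arguments": {"deltas": [{"offset": [0, 0, 0.1], "roll": 0}, {"offset": [0, 0, 0.1], "roll": 0}, {"offset": [0, 0, 0.1], "roll": 0}, {"offset": [0, 0, 0.1], "roll": 0}, {"offset": [0, 0, 0.05], "roll": 0}, {"offset": [0, 0, 0], "roll": 0}]}}

```text
t: 29.75
tool_pos: [0.4711, 0.2207, 0.2176]
orientation: [0.825, 3.029, 0.002]
force: [0.1, 0.9, -6.3]
opening: 0.0153
```

```bash
python3 st.py
```

```text
29.75 [471.087 220.73  217.602] yaw 1.039 [ 0.058  0.917 -6.295] [-0.013 -0.146 -0.084] [ 0.002  0.001 -1.   ] 0.01525199114544576
```

>>> {"name": "step_arm", "arguments": {"deltas": [{"offset": [0, 0, 0.05], "roll": 0}, {"offset": [0, 0, 0.05], "roll": 0}, {"offset": [0, 0, 0], "roll": 0}]}}

```text
t: 30.12
tool_pos: [0.4706, 0.2206, 0.2156]
orientation: [0.825, 3.03, 0.001]
force: [-0.6, -0.0, -4.4]
opening: 0.016
```

```bash
python3 st.py
```

```text
30.125 [470.641 220.582 215.644] yaw 1.039 [-0.65  -0.001 -4.433] [-0.065 -0.278 -0.006] [ 0.001  0.    -1.   ] 0.016037327022071453
```

Down at 0.2156 again. Settling a touch more, then releasing.

>>> {"name": "step_arm", "arguments": {"deltas": [{"offset": [0, 0, 0.05], "roll": 0}, {"offset": [0, 0, 0], "roll": 0}, {"offset": [0, 0, 0], "roll": 0}]}}

```text
t: 30.5
tool_pos: [0.4709, 0.2206, 0.2155]
orientation: [0.825, 3.03, 0.001]
force: [0.5, -0.4, 2.9]
opening: 0.0157
```

>>> {"name": "step_arm", "arguments": {"deltas": [{"offset": [0, 0, 0], "roll": 0}, {"offset": [0, 0, 0], "roll": 0}, {"offset": [0, 0, 0], "roll": 0}, {"offset": [0, 0, 0], "roll": 0}, {"offset": [0, 0, 0], "roll": 0}, {"offset": [0, 0, 0], "roll": 0}], "fingers": 6.0}}

```text
t: 31.25
tool_pos: [0.4703, 0.2205, 0.2147]
orientation: [-0.825, -3.031, -0.0]
force: [0.2, -0.4, -0.3]
opening: 0.06
```

>>> {"name": "step_arm", "arguments": {"deltas": [{"offset": [0, 0, -1], "roll": 0}, {"offset": [0, 0, -2], "roll": 0}, {"offset": [0, 0, -3], "roll": 0}, {"offset": [0, 0, -3], "roll": 0}, {"offset": [0, 0, -1], "roll": 0}, {"offset": [0, 0, 0], "roll": 0}, {"offset": [0, 0, 0], "roll": 0}]}}

```text
t: 32.12
tool_pos: [0.4699, 0.2204, 0.3135]
orientation: [-0.825, -3.03, 0.002]
force: [0.4, -0.4, -0.9]
opening: 0.0602
```

```bash
python3 st.py; python3 - <<'E'
from h import *
a=cams.read_camera('side');b=cams.read_camera('top')
r=[cams.pinpoint(p,'lamp_handle') for p in(a,b)];print([q[:1] for q in r])
if all(r):print(tri([(a,r[0][0]['xy']),(b,r[1][0]['xy'])]))
for p in(a,b):print(proj(p,[.4695,.2205,.233]))
cv2.imwrite('pics/6.png',np.hstack([cv2.resize(p['pixels'][y:y+120,x:x+100,::-1],(400,480),interpolation=cv2.INTER_CUBIC) for p,x,y in((a,110,110),(b,100,220))]))
E
```

```text
32.125 [469.906 220.353 313.458] yaw 1.039 [ 0.41  -0.429 -0.902] [ 0.007 -0.13   0.008] [-0.002 -0.001 -1.   ] 0.06015254181922811
[[{'xy': [156.1, 141.3], 'score': 0.92}], [{'xy': [139.6, 283.8], 'score': 0.6}]]
[0.46673069 0.22112172 0.23241685]
[157.93536657 140.98639081]
[139.60431136 283.35245755]
```

View pics/6.png

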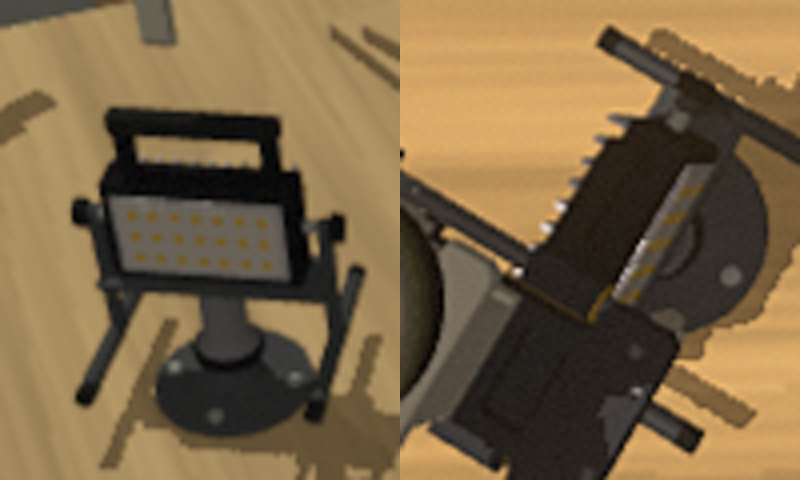

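The lamp stands upright on the mount with its socket down on the collar, around side px (168,195), and the gripper is clear above it. Handing in.

```bash
python3 -c "
from plant import robot
robot.close_job()"
```

```text
the job is handed in; nothing more can be done
```

The lamp is on the mount, locked and released, and I handed the job in at about 32 s of the 72 s allowed. I picked it up by the handle, slid the socket down onto the collar with at most about 11 N of load, and eased it round from yaw 0.50 rad.

**Lock:** I never saw or felt the button snap out directly. Turning torque rose steadily to about 0.57 N·m at yaw 1.2 rad, which I took as the hole's edge meeting the button. I then backed off to 1.04 rad.

**Pull check:** the lamp lifted about 2–3 mm and then held against about 25 N upward, roughly 19 N over its weight of about 6 N.

**Last checks:** after I lowered it and let go, the handle measured at a height of 0.232 m against 0.233 m expected. The picture shows the lamp standing upright with the gripper clear. No step went near the screwdriver, can or tin, but I didn't measure them again at the end. The button detector gave only weak or wrong hits, so I relied on forces instead.

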